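Find and open the unlocked bay of a block incubator

TASK

One bay of the four-bay block incubator has finished and its lid is unlocked; the other three are locked, and the lids look alike. Press down on the back edge of one lid after another, without forcing the locked ones, until you find the one that rocks, then push that lid up and back until it stands upright, and leave it standing open so the bay can be loaded. Do not disturb the things standing around.

Things in the scene. Friction and masses are not known exactly. Their poses are not given: they have to be found in the camera images.
- incubator: low white four-bay block incubator, fixed where it stands: 420 mm long (y), 210 mm deep (x from -120 at the sloping front to +90 mm), flat deck 85 mm above the worktop. Origin on the worktop; x to its back, y to its left, z up. Four identical grey lids lie in the deck at y = +147, +49, -49, -147 mm; three are locked from inside. Under the front part of each lid a metal block reaches up to 42 mm.
- lid1 (a joint): tilt of the first (leftmost, +y) lid, rad: 0 shut, 1.75 at its open stop, just past upright. A rocker lid turning on a pin along y at x = +13 mm of the incubator, 82 mm above the worktop. Pressing its tail down raises its front edge. A free lid, smooth and light, needs about 2 N on the tail and stays at the angle where it is left (stiff hinge); then its raised front can be pushed on, up and back. A locked one is springy but gives only 1 to 3 mm.
- lid1_tail (a point): press point on the top of lid 1's tail, midway across, 28 mm behind the pin and 12 mm from the back edge; 87 mm above the worktop when shut. Pressing here 14 mm down tilts a free lid by about 0.5 rad. The lid is 110 mm (x) by 84 mm (y), 10 mm thick, its top 2 mm above the deck, with 2 to 5 mm of gap round it; the tail has four small ribs. Moves with the lid.
- lid1_front (a point): middle of lid 1's front edge, half way through its thickness, 70 mm forward of the pin; 82 mm above the worktop when shut, about 33 mm more at 0.5 rad. The front part of the lid has a dark window. Moves with the lid.
- lid2 (a joint): tilt of the second lid, rad: 0 shut, 1.75 at its open stop, just past upright. A rocker lid turning on a pin along y at x = +13 mm of the incubator, 82 mm above the worktop. Pressing its tail down raises its front edge. A free lid, smooth and light, needs about 2 N on the tail and stays at the angle where it is left (stiff hinge); then its raised front can be pushed on, up and back. A locked one is springy but gives only 1 to 3 mm.
- lid2_tail (a point): press point on the top of lid 2's tail, midway across, 28 mm behind the pin and 12 mm from the back edge; 87 mm above the worktop when shut. Pressing here 14 mm down tilts a free lid by about 0.5 rad. The lid is 110 mm (x) by 84 mm (y), 10 mm thick, its top 2 mm above the deck, with 2 to 5 mm of gap round it; the tail has four small ribs. Moves with the lid.
- lid2_front (a point): middle of lid 2's front edge, half way through its thickness, 70 mm forward of the pin; 82 mm above the worktop when shut, about 33 mm more at 0.5 rad. The front part of the lid has a dark window. Moves with the lid.
- lid3 (a joint): tilt of the third lid, rad: 0 shut, 1.75 at its open stop, just past upright. A rocker lid turning on a pin along y at x = +13 mm of the incubator, 82 mm above the worktop. Pressing its tail down raises its front edge. A free lid, smooth and light, needs about 2 N on the tail and stays at the angle where it is left (stiff hinge); then its raised front can be pushed on, up and back. A locked one is springy but gives only 1 to 3 mm.
- lid3_tail (a point): press point on the top of lid 3's tail, midway across, 28 mm behind the pin and 12 mm from the back edge; 87 mm above the worktop when shut. Pressing here 14 mm down tilts a free lid by about 0.5 rad. The lid is 110 mm (x) by 84 mm (y), 10 mm thick, its top 2 mm above the deck, with 2 to 5 mm of gap round it; the tail has four small ribs. Moves with the lid.
- lid3_front (a point): middle of lid 3's front edge, half way through its thickness, 70 mm forward of the pin; 82 mm above the worktop when shut, about 33 mm more at 0.5 rad. The front part of the lid has a dark window. Moves with the lid.
- lid4 (a joint): tilt of the fourth (rightmost, -y) lid, rad: 0 shut, 1.75 at its open stop, just past upright. A rocker lid turning on a pin along y at x = +13 mm of the incubator, 82 mm above the worktop. Pressing its tail down raises its front edge. A free lid, smooth and light, needs about 2 N on the tail and stays at the angle where it is left (stiff hinge); then its raised front can be pushed on, up and back. A locked one is springy but gives only 1 to 3 mm.
- lid4_tail (a point): press point on the top of lid 4's tail, midway across, 28 mm behind the pin and 12 mm from the back edge; 87 mm above the worktop when shut. Pressing here 14 mm down tilts a free lid by about 0.5 rad. The lid is 110 mm (x) by 84 mm (y), 10 mm thick, its top 2 mm above the deck, with 2 to 5 mm of gap round it; the tail has four small ribs. Moves with the lid.
- lid4_front (a point): middle of lid 4's front edge, half way through its thickness, 70 mm forward of the pin; 82 mm above the worktop when shut, about 33 mm more at 0.5 rad. The front part of the lid has a dark window. Moves with the lid.
- tube_rack: blue microtube rack with tubes in it, 68 x 205 x 53 mm, loose. Stands behind the incubator; origin at the middle of its underside. Not part of the job.
- tube_50_a: standing 50 ml tube with a screw cap, 33 mm across and 111 mm tall, loose. Stands behind the incubator; origin at the middle of its underside. Not part of the job.
- timer: small bench timer, 67 x 63 x 19 mm, loose. Lies in front of the incubator; origin at the middle of its underside. Not part of the job.
- petri_dish_2: petri dish, 92 mm across and 16 mm high, loose. Lies to the left of the incubator; origin at the middle of its underside. Not part of the job.
- bottle_amber: small amber screw-cap bottle, 45 mm across and 98 mm tall, loose. Stands to the right of the incubator; origin at the middle of its underside. Not part of the job.
- forceps: steel forceps lying flat, 126 mm long and 7 mm high, loose. Lie in front of the incubator; origin at the middle of its underside. Not part of the job.

How it is judged:
On the way:
1. the free lid has been rocked: its back edge pressed down and its front edge up, by more than 0.2 rad (value of joint any of lid1, lid2, lid3, lid4 above 0.2 rad), for 0.1 s.
At the end, for the whole second after the job is handed in: The free lid stands open by more than 1.4 rad (its stop is at 1.75) and is at rest; none of the loose things around has moved more than 20 mm (((value of joint lid1 above 1.4 rad and velocity of joint lid1 between -0.05 and 0.05 rad/s) or (value of joint lid2 above 1.4 rad and velocity of joint lid2 between -0.05 and 0.05 rad/s) or (value of joint lid3 above 1.4 rad and velocity of joint lid3 between -0.05 and 0.05 rad/s) or (value of joint lid4 above 1.4 rad and velocity of joint lid4 between -0.05 and 0.05 rad/s)) and distance of each of tube_rack, tube_50_a, timer, petri_dish_2, bottle_amber, forceps from where it was at the start of the episode below 0.02 m); the robot touches nothing.
It fails at once if a lid or the incubator was forced: the robot pressed on it with more than 60 N (contact force between any of the arm, the fingers and incubator above 60 N).
It fails at once if one of the loose things around was shifted, lifted or knocked by more than 20 mm (distance of any of tube_rack, tube_50_a, timer, petri_dish_2, bottle_amber, forceps from where it was at the start of the episode above 0.02 m).
It also fails if it takes over 51 s, if anything falls off the work surface, if the arm or the gripper's body presses on something with over 40 N, if the wrist force passes 120 N, or if a joint passes its speed limit or range.

ROBOT

A 6-joint arm with a two-finger parallel gripper is mounted at the origin on a cart in front of the work surface, level with it; the furniture and walls round the work are solid. World frame = base frame: x ahead of the robot, y to its left, z up, the work surface at z = 0. Lengths are in m, angles in rad, forces in N, time in s.
With the tool pointing down it reaches from about 0.35 to 0.85 m from the base axis. Payload 8.1 kg.
Tool frame: the origin (TCP) lies at the very end of the fingers, on their centre line; the grasp point (between the pads) lies 19 mm behind it (robot.pinch_z is the distance from the TCP to the grasp point, in m); y points along the fingers, x is the direction in which the jaws open and shut, and the axes are right-handed (so a half turn about y gives the same grasp; the last joint's range is limited). The gripper opens to 93 mm and grips with 3 to 60 N. Pads are 15 mm wide; open, the fingers measure 128 mm over their backs; the gripper's body (75 mm by 188 mm) begins 65 mm behind the grasp point.
Start: joints at [-1.43, 0.13, 1.488, -0, 1.523, -0.085], TCP at [0.134, -0.585, 0.219] pointing down, gripper open.
Joint ranges: [-2.96, 2.96], [-0.89, 2.26], [0.02, 2.5], [-1.34, 4.48], [0, 2.73], [-2.66, 2.66]. Speed limits (rad/s): [2.39, 2.39, 2.79, 3.14, 3.14, 3.14].

INTERFACE

Orientations are given as a rotation vector (axis times angle).
In Python, from plant import robot gives the robot as it stands.
- The arm moves only by the shell command python3 -m inch 'ROWS' [FORCE]. ROWS is JSON, a list of rows, each a list of 5 numbers: the closure, from -1 (fully open) to 1 (shut), then the shift along the world's x, y, z in m, then the turn about the world's z in rad. A call has 1 to 8 rows; each row is the pose to reach, as a shift and turn from the pose measured when the call began; what a row does not reach only later rows make up. A row lasts 1/8 s, in which the tool goes at most 62.5 mm and 10.7 degrees, less where a joint would pass 70% of its speed; a pose out of reach is approached as far as the arm can. A call with a gripper value outside its range is refused whole. The fingers move at their own pace and stop on an object; FORCE is the grip in N (left out, the last holds). Time passes only in rows, so rows that repeat a pose let the fingers close. It gives the time, the measured TCP pose, the force and the opening at its end, in the units of the state.
- robot.read_state(): the state, without advancing time (a new reading comes with each control period).
- robot.read_camera(name): name is "scene" or "top" or "wrist"; returns a dict with "color" (400x640x3 uint8, red, green, blue), "mtx" (3x3 intrinsics, pixels), "R" (3x3) and "t" (3): a world point X has camera coordinates R X + t; the wrist camera has in their place "hand_eye" (4x4, takes a point from camera to tool coordinates, whose origin is the TCP and whose axes are the tool frame's). Camera axes: x right, y down, z forward; pixel columns grow to the right and rows downward; lengths in m; the calibration is good to about 2 mm. A picture is of the moment at which its call begins: read the wrist's pose just before it. There is no depth.
- robot.close_job(): hands the job in, once; it reports no verdict.
The state is a dict: "t": time; "q": joint angles; "dq": joint speeds; "joint_torque": joint torques, N m; "tool_pos": TCP position; "orientation": TCP orientation; "force": force on the tool from outside, world axes, zero at the start; "wrist_torque": the same for the moment, N m; "opening": finger opening in m.
Only numpy, scipy, OpenCV 4.12 (cv2) and the standard library are available. Lean on these libraries where they do the work, as an engineer would, in place of code of your own. Each camera call takes 0.05 s, during which the arm holds its last target. There are 200 camera calls.

## Working session

There is one attempt and no reset: what is moved stays moved. The work goes in short steps, Python scripts to look and compute and a shell command to move; the robot and the scene stay as the last step left them, time stands still between calls to the robot, and variables do not carry over. Pictures are saved under pics/ and viewed, about 8 in all and at most 12, crops included, and the job is handed in when it is done.

```bash
ls; mkdir -p pics; python3 - <<'E'
from plant import robot
import cv2
s=robot.read_state();print({k:s[k] for k in('t','tool_pos','orientation','force','opening')})
for n in('top','scene'):
    c=robot.read_camera(n);cv2.imwrite(f'pics/{n}0.png',c['color'][...,::-1]);print(n,c['mtx'].tolist(),c['R'].tolist(),c['t'].tolist())
E
```

```text
pics
{'t': 0.0, 'tool_pos': array([ 0.13426809, -0.58420055,  0.21758589]), 'orientation': array([-1.3062489 ,  1.04216344, -1.04001391]), 'force': array([-0.03863245,  0.10244618,  0.17063139]), 'opening': 0.09325269072468367}
top [[402.1071835708308, 0.0, 319.3003331693063], [0.0, 402.1071835708308, 195.3451260703811], [0.0, 0.0, 1.0]] [[0.02274099254575842, -0.9996690796684253, 0.012024076385173893], [-0.9882947743678019, -0.02429378471377169, -0.15060959790656073], [0.1508518684515666, -0.008458320114753908, -0.9885201923104592]] [-0.007623832675102006, 0.558563195365049, 1.3554902234138908]
scene [[375.13897730959525, 0.0, 317.6048498185885], [0.0, 375.13897730959525, 203.20403763741544], [0.0, 0.0, 1.0]] [[-0.7449985297418835, -0.6666595307038844, 0.023286494027824577], [-0.28277716581091417, 0.2840041033430627, -0.9161761532479707], [0.6041641045100067, -0.6891347759371742, -0.40009873208452235]] [0.39582635343836475, 0.23393932908839143, 0.7420182010502537]
```

View pics/top0.png

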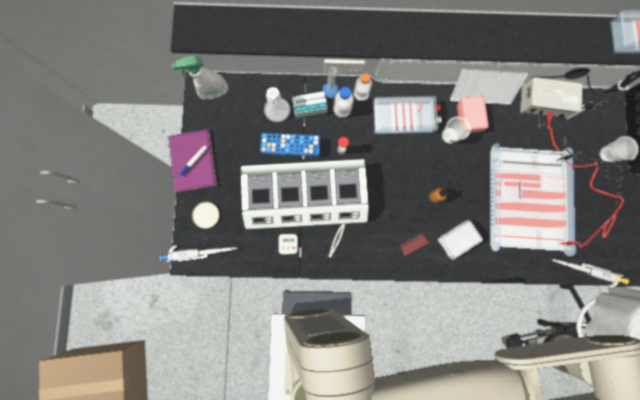

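View pics/scene0.png

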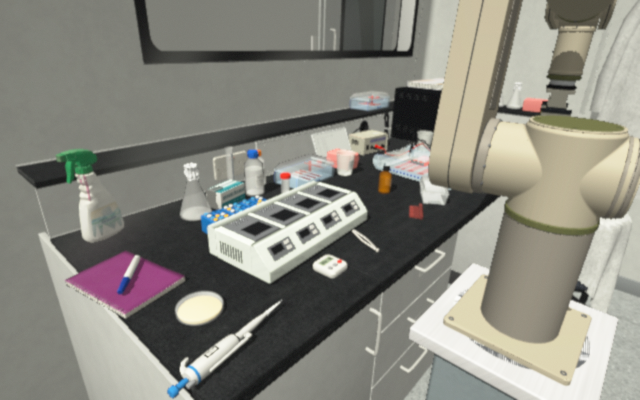

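The top view shows the incubator at about cols 241–368, rows 162–227. The rack sits behind it at (290,145), the red-capped tube at (343,145), the timer at (288,244) and the forceps at (337,240). I'll enlarge this area.

```bash
python3 - <<'E'
import cv2
i=cv2.imread('pics/top0.png')[125:260,225:385]
cv2.imwrite('pics/top0c.png',cv2.resize(i,None,fx=4.4,fy=4.4,interpolation=cv2.INTER_CUBIC))
E
```

```text
(no output)
```

View pics/top0c.png

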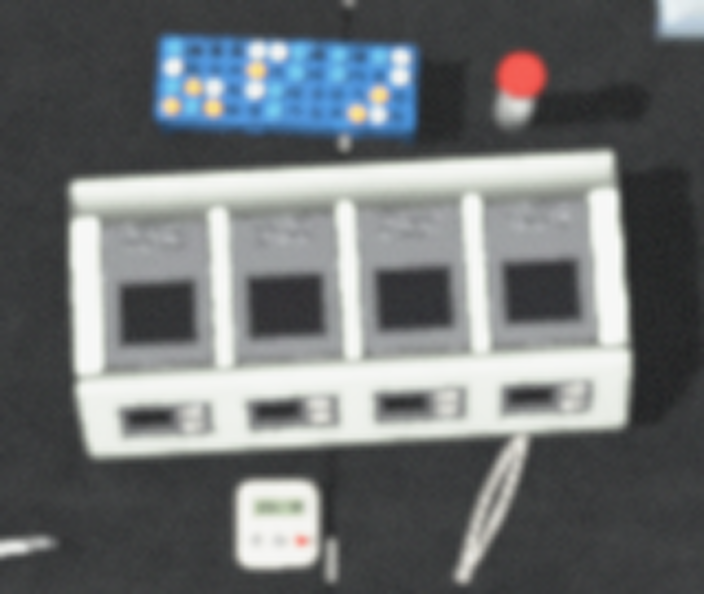

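The crop shows four lids. Lid1's corners are about (102,218), (210,212), (213,364), (105,370), and lid4's are about (484,198), (590,190), (597,345), (492,352). I'll intersect those rays with z=0.087 and fit the pose.

```bash
cat >h.py <<'E'
import numpy as np
from plant import robot
def pix(c,uv,z):
    uv=np.atleast_2d(uv);d=np.c_[uv,np.ones(len(uv))]@np.linalg.inv(c['mtx']).T@c['R'];o=-c['R'].T@c['t']
    return o+d*((z-o[2])/d[:,2])[:,None]
def fit(loc,w):
    loc=np.array(loc,float);w=np.array(w)[:,:2];a=loc-loc.mean(0);b=w-w.mean(0)
    th=np.arctan2((a[:,0]*b[:,1]-a[:,1]*b[:,0]).sum(),(a*b).sum());R=np.array([[np.cos(th),-np.sin(th)],[np.sin(th),np.cos(th)]])
    t=w.mean(0)-R@loc.mean(0);return th,t,R,(loc@R.T+t-w)
E
python3 - <<'E'
from h import *
c=robot.read_camera('top')
P=lambda l:np.array(l)/4.4+[225-.4,125-.4]
L=[(102,218),(210,212),(213,364),(105,370),(484,198),(590,190),(597,345),(492,352)]
loc=[(.053,.189),(.053,.105),(-.057,.105),(-.057,.189),(.053,-.105),(.053,-.189),(-.057,-.189),(-.057,-.105)]
w=pix(c,P(L),.087);th,t,R,r=fit(loc,w)
print('th',th,'t',t);print((r*1000).round(1).tolist())
for i,y in enumerate((.147,.049,-.049,-.147)):print(i+1,(R@[.041,y]+t).round(4),(R@[-.057,y]+t).round(4))
print('deck back', pix(c,P([(72,182),(613,152)]),.085).round(3).tolist(), (np.array([(.09,.21),(.09,-.21)])@R.T+t).round(3).tolist())
print('rack top',pix(c,P([(160,37),(417,43),(415,133),(157,125)]),.05).round(3).tolist())
print('tube top',pix(c,P([(521,75)]),.111).round(3).tolist())
from scipy.spatial.transform import Rotation as Ro
s=robot.read_state();print(Ro.from_rotvec(s['orientation']).as_matrix().round(3))
E
```

```text
th 0.07600426315944177 t [0.57627844 0.05808271]
[[-3.6, 1.0], [-4.0, -0.0], [4.0, -1.4], [4.2, 0.7], [-4.4, 1.4], [-6.5, -0.4], [4.7, -2.5], [5.6, 1.2]]
1 [0.606  0.2078] [0.5083 0.2003]
2 [0.6134 0.1101] [0.5157 0.1026]
3 [0.6209 0.0123] [0.5232 0.0049]
4 [ 0.6283 -0.0854] [ 0.5306 -0.0928]
deck back [[0.647, 0.274, 0.085], [0.681, -0.144, 0.085]] [[0.65, 0.274], [0.682, -0.144]]
rack top [[0.775, 0.217, 0.05], [0.776, 0.01, 0.05], [0.701, 0.01, 0.05], [0.702, 0.216, 0.05]]
tube top [[0.733, -0.07, 0.111]]
[[ 0.224 -0.     0.975]
 [-0.975  0.001  0.224]
 [-0.001 -1.     0.   ]]
```

Fit: yaw 0.076 rad, origin (0.576, 0.058). The deck's back corners agree to 3 mm. The ±4–6 mm residuals are all in x and look like the gap around the lids. I'll close the fingers and move above lid 4's tail at (0.628,-0.085), turning the jaw axis along the incubator's y.

```bash
python3 -m inch '[[1,0.494,0.499,0,-0.15],[1,0.494,0.499,0,-0.15],[1,0.494,0.499,0,-0.15],[1,0.494,0.499,0,-0.15],[1,0.494,0.499,0,-0.15],[1,0.494,0.499,0,-0.15],[1,0.494,0.499,0,-0.15],[1,0.494,0.499,0,-0.15]]' 10
```

```text
t: 1.15
tool_pos: [0.487, -0.2275, 0.218]
orientation: [-1.243, 1.154, -1.152]
force: [0.6, -1.0, 1.0]
opening: 0.0177
```

```bash
python3 -m inch '[[1,0.141,0.142,0,0],[1,0.141,0.142,0,0],[1,0.141,0.142,0,0],[1,0.141,0.142,0,0],[1,0.141,0.142,-0.05,0],[1,0.141,0.142,-0.06,0],[1,0.141,0.142,-0.06,0]]'
python3 - <<'E'
from h import *
import cv2
from scipy.spatial.transform import Rotation as Ro
s=robot.read_state();c=robot.read_camera('wrist')
M=Ro.from_rotvec(s['orientation']).as_matrix();print(M.round(3),s['tool_pos'])
H=np.array(c['hand_eye']);print(H.round(3).tolist())
im=c['color'][...,::-1].copy()
T=np.eye(4);T[:3,:3]=M;T[:3,3]=s['tool_pos'];Wc=np.linalg.inv(T@H)
np.savez('w0.npz',W=Wc,K=c['mtx'])
R=lambda th:np.array([[np.cos(th),-np.sin(th)],[np.sin(th),np.cos(th)]])
for y in(.049,-.049,-.147):
  for a,b in((.053,.042),(.053,-.042),(-.057,.042),(-.057,-.042),(.041,0)):
    p=np.r_[R(.076)@[a,y+b]+[.5763,.0581],.087,1];q=c['mtx']@(Wc@p)[:3];
    if q[2]>0: cv2.circle(im,tuple(int(v) for v in (q[:2]/q[2]).round()),2,(0,0,255),-1)
cv2.imwrite('pics/w0.png',im)
E
```

```text
t: 2.02
tool_pos: [0.6269, -0.0861, 0.1574]
orientation: [-1.244, 1.156, -1.152]
force: [-0.1, -0.3, 0.3]
opening: 0.0008
[[ 0.075 -0.002  0.997]
 [-0.997  0.002  0.075]
 [-0.002 -1.    -0.002]] [ 0.62694005 -0.08612098  0.15738753]
[[1.0, -0.001, -0.0, 0.0], [-0.0, -0.299, 0.954, -0.166], [-0.001, -0.954, -0.299, 0.084], [0.0, 0.0, 0.0, 1.0]]
```

View pics/w0.png

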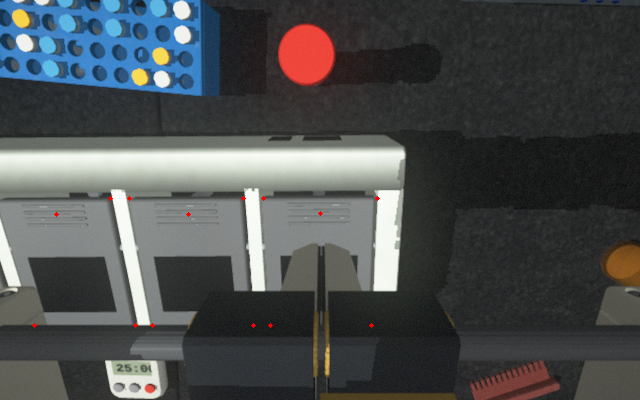

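The overlaid markers sit on the lid corners and ribs to within about 1–2 mm. The closed fingertip is over lid 4's tail, so I'll descend and press.

```bash
python3 -m inch '[[1,0.001,0.001,-0.05,0],[1,0.001,0.001,-0.066,0],[1,0.001,0.001,-0.066,0],[1,0.001,0.001,-0.066,0]]'; python3 -m inch '[[1,0,0,-0.002,0],[1,0,0,-0.004,0],[1,0,0,-0.005,0],[1,0,0,-0.005,0]]'
```

```text
t: 2.58
tool_pos: [0.6302, -0.0857, 0.0954]
orientation: [-1.241, 1.152, -1.155]
force: [-0.4, -0.6, 0.3]
opening: 0.0006
t: 3.08
tool_pos: [0.6301, -0.0857, 0.0902]
orientation: [-1.241, 1.152, -1.155]
force: [-0.5, -0.3, 0.8]
opening: 0.0002
```

```bash
python3 -m inch '[[1,0,0,-0.001,0],[1,0,0,-0.002,0],[1,0,0,-0.002,0]]'
```

```text
t: 3.45
tool_pos: [0.6299, -0.0856, 0.088]
orientation: [-1.241, 1.152, -1.155]
force: [0.3, 0.9, 0.7]
opening: 0.0005
```

```bash
python3 -m inch '[[1,-0.001,0,-0.001,0],[1,-0.001,0,-0.002,0],[1,-0.001,0,-0.002,0]]';python3 -m inch '[[1,0,0,-0.001,0],[1,0,0,-0.001,0]]'
```

```text
t: 3.82
tool_pos: [0.6293, -0.0857, 0.0868]
orientation: [-1.241, 1.152, -1.155]
force: [-1.4, 0.0, 4.9]
opening: 0.0006
t: 4.08
tool_pos: [0.6293, -0.0857, 0.0868]
orientation: [-1.241, 1.151, -1.156]
force: [-3.2, 0.8, 7.2]
opening: 0.0004
```

```bash
python3 -m inch '[[1,0,0,-0.001,0],[1,0,0,-0.003,0],[1,0,0,-0.003,0]]'
```

```text
t: 4.45
tool_pos: [0.6296, -0.0857, 0.0861]
orientation: [-1.24, 1.151, -1.156]
force: [-7.8, 2.4, 14.8]
opening: 0.0008
```

Lid 4 gives less than 1 mm at 15 N, so it is locked. Next is lid 3.

```bash
python3 -m inch '[[1,0,0,0.02,0],[1,-0.009,0.098,0.02,0],[1,-0.009,0.098,0.02,0],[1,-0.009,0.098,0.005,0],[1,-0.009,0.098,0.003,0],[1,-0.009,0.098,0.003,0]]';python3 -m inch '[[1,0,0,-0.001,0],[1,0,0,-0.003,0],[1,0,0,-0.003,0]]'
```

```text
t: 5.2
tool_pos: [0.6204, 0.0111, 0.0887]
orientation: [-1.241, 1.152, -1.157]
force: [0.3, -0.5, -0.1]
opening: 0.0004
t: 5.58
tool_pos: [0.621, 0.0101, 0.0868]
orientation: [-1.24, 1.151, -1.158]
force: [-1.3, -1.6, 5.3]
opening: 0.0005
```

```bash
python3 -m inch '[[1,0,0,-0.001,0],[1,0,0,-0.003,0],[1,0,0,-0.003,0]]'
```

```text
t: 5.95
tool_pos: [0.6217, 0.0098, 0.0862]
orientation: [-1.239, 1.151, -1.16]
force: [-6.7, -0.6, 14.0]
opening: 0.0002
```

Lid 3 is locked too. Next is lid 2, at (0.6134, 0.110).

```bash
python3 -m inch '[[1,0,0,0.02,0],[1,-0.008,0.1,0.02,0],[1,-0.008,0.1,0.02,0],[1,-0.008,0.1,0.005,0],[1,-0.008,0.1,0.003,0],[1,-0.008,0.1,0.003,0]]';python3 -m inch '[[1,0,0,-0.001,0],[1,0,0,-0.003,0],[1,0,0,-0.003,0]]'; python3 -m inch '[[1,0,0,-0.001,0],[1,0,0,-0.003,0],[1,0,0,-0.003,0]]'
```

```text
t: 6.7
tool_pos: [0.6136, 0.1085, 0.0889]
orientation: [-1.239, 1.152, -1.16]
force: [-0.2, -1.0, 0.1]
opening: 0.0003
t: 7.08
tool_pos: [0.614, 0.1081, 0.0863]
orientation: [-1.238, 1.152, -1.161]
force: [0.5, -0.8, 2.8]
opening: 0.0005
t: 7.45
tool_pos: [0.6143, 0.1081, 0.0833]
orientation: [-1.238, 1.151, -1.162]
force: [1.6, -1.2, 1.7]
opening: 0.0003
```

Lid 2 follows the press at about 2 N, so it is the free one. I'll press on.

```bash
python3 -m inch '[[1,0,0,-0.002,0],[1,0,0,-0.004,0],[1,0,0,-0.006,0],[1,0,0,-0.008,0],[1,0,0,-0.01,0],[1,0,0,-0.012,0],[1,0,0,-0.012,0]]'
```

```text
t: 8.32
tool_pos: [0.6142, 0.1082, 0.071]
orientation: [-1.238, 1.151, -1.161]
force: [0.9, 0.7, 0.0]
opening: 0.0006
```

```bash
python3 -m inch '[[1,0,0,0.04,0],[1,0,0,0.1,0],[1,-0.05,-0.003,0.1,0],[1,-0.11,-0.007,0.1,0],[1,-0.121,-0.007,0.1,0],[1,-0.121,-0.007,0.06,0],[1,-0.121,-0.007,0.032,0],[1,-0.121,-0.007,0.032,0]]'
python3 - <<'E'
from h import *
import cv2
c=robot.read_camera('scene')['color'][130:320,180:400,::-1]
w=robot.read_camera('wrist')['color'][...,::-1]
cv2.imwrite('pics/s1.png',np.hstack([cv2.resize(c,(463,400),interpolation=2),w[:,150:480]]))
E
```

```text
t: 9.32
tool_pos: [0.4915, 0.101, 0.1006]
orientation: [-1.242, 1.155, -1.159]
force: [-0.1, 0.1, 0.5]
opening: 0.0007
```

View pics/s1.png

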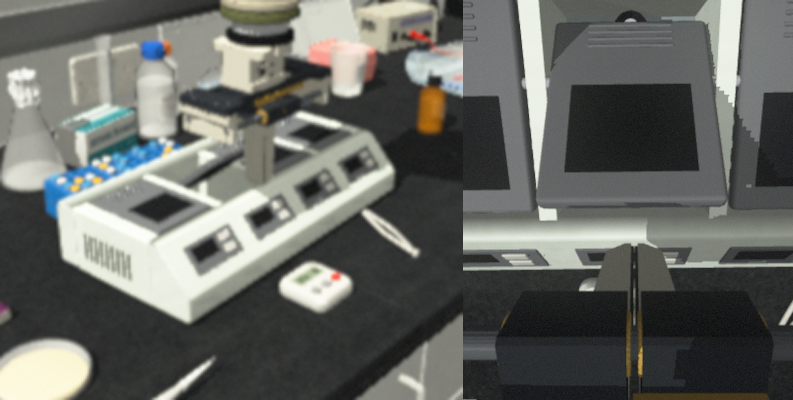

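The lid is tilted about 0.5 rad, and the fingers stand in front of its edge, centred. I'll push back gently while rising.

```bash
python3 -m inch '[[1,0.015,0.001,0,0],[1,0.025,0.002,0,0],[1,0.032,0.002,0.002,0],[1,0.039,0.003,0.004,0],[1,0.046,0.0035,0.006,0],[1,0.052,0.004,0.008,0],[1,0.058,0.0045,0.01,0],[1,0.058,0.0045,0.01,0]]'
```

```text
t: 10.42
tool_pos: [0.5525, 0.1057, 0.114]
orientation: [-1.237, 1.151, -1.162]
force: [0.6, 0.2, 0.2]
opening: 0.0008
```

```bash
python3 -m inch '[[1,0.005,0.0004,0.003,0],[1,0.01,0.0008,0.006,0],[1,0.014,0.001,0.008,0],[1,0.018,0.0014,0.008,0],[1,0.021,0.0016,0.008,0],[1,0.022,0.0017,0.008,0],[1,0.022,0.0017,0.008,0]]'
python3 - <<'E'
from h import *
import cv2
c=robot.read_camera('scene')['color'][130:320,180:400,::-1]
w=robot.read_camera('wrist')['color'][...,::-1]
cv2.imwrite('pics/s2.png',np.hstack([cv2.resize(c,(463,400),interpolation=2),w[:,150:480]]))
E
```

```text
t: 11.3
tool_pos: [0.5745, 0.1074, 0.1219]
orientation: [-1.237, 1.151, -1.162]
force: [-0.1, 0.6, -0.5]
opening: 0.0005
```

View pics/s2.png

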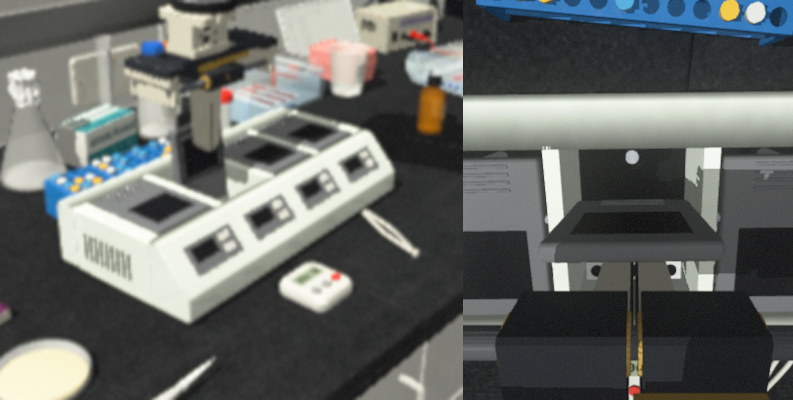

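The lid is close to upright. I'll nudge it further until it nears the stop.

```bash
python3 -m inch '[[1,0.002,0.0002,0.003,0],[1,0.004,0.0003,0.006,0],[1,0.006,0.0005,0.008,0],[1,0.006,0.0005,0.008,0]]'
python3 - <<'E'
from h import *
import cv2
from scipy.spatial.transform import Rotation as Ro
s=robot.read_state();c=robot.read_camera('wrist');K=c['mtx']
T=np.eye(4);T[:3,:3]=Ro.from_rotvec(s['orientation']).as_matrix();T[:3,3]=s['tool_pos'];W=np.linalg.inv(T@np.array(c['hand_eye']))
im=c['color'][...,::-1].copy();Rz=Ro.from_euler('z',.076).as_matrix()
for th,col in((1.4,(0,0,255)),(1.55,(0,255,255)),(1.7,(0,255,0))):
  for y in(.007,.021,.049,.077,.091):
    a=np.array([-.07,.005]) # front top edge, rel pin
    x=a[0]*np.cos(th)+a[1]*np.sin(th);z=-a[0]*np.sin(th)+a[1]*np.cos(th)
    p=Rz@[.013+x,y,.082+z]+[.5763,.0581,0];q=K@(W@np.r_[p,1])[:3]
    cv2.circle(im,tuple(int(v) for v in(q[:2]/q[2]).round()),2,col,-1)
cv2.imwrite('pics/w3.png',im)
E
```

```text
t: 11.9
tool_pos: [0.5791, 0.1078, 0.1292]
orientation: [-1.24, 1.153, -1.16]
force: [-6.4, -1.1, 0.8]
opening: 0.0003
```

View pics/w3.png

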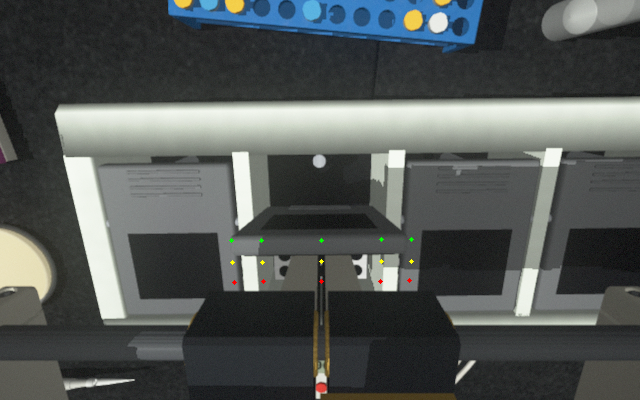

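The lid's top front edge (row ~236) matches about 1.7 rad, and the 6 N reaction says it has reached its stop. I'll retract forward, then up.

```bash
python3 -m inch '[[1,-0.01,-0.001,0,0],[1,-0.04,-0.003,0,0],[1,-0.07,-0.005,0,0],[1,-0.09,-0.007,0.04,0],[1,-0.09,-0.007,0.1,0],[1,-0.09,-0.007,0.12,0],[1,-0.09,-0.007,0.12,0],[1,-0.09,-0.007,0.12,0]]'
python3 - <<'E'
from h import *
import cv2
c=robot.read_camera('scene')['color'][130:320,180:400,::-1]
w=robot.read_camera('top')['color'][120:265,180:400,::-1]
cv2.imwrite('pics/s4.png',np.hstack([cv2.resize(c,(400,345),interpolation=2),cv2.resize(w,(400,345),interpolation=2)]))
E
```

```text
t: 12.95
tool_pos: [0.4882, 0.1007, 0.2472]
orientation: [-1.242, 1.155, -1.159]
force: [-1.2, -0.3, -0.0]
opening: 0.001
```

View pics/s4.png

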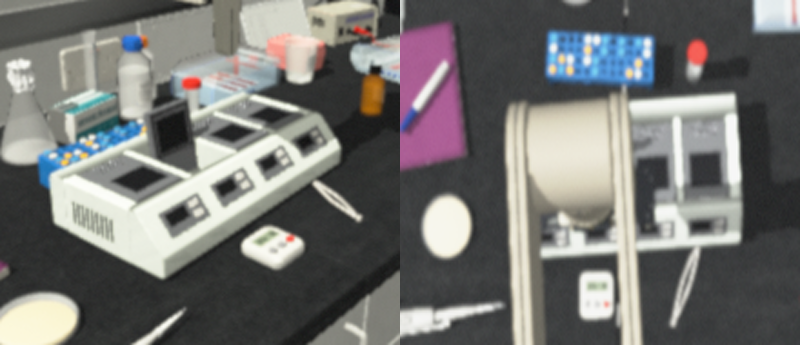

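Lid 2 stands upright at about (172,130) in the left image. The rack, tube, timer, dish, bottle and forceps are where they were, and the arm is clear. Handing in.

```bash
python3 -c "
from plant import robot
s=robot.read_state();print(s['t'],s['force'],s['dq'].round(3));print(robot.close_job())"
```

```text
13.05 [-0.62465264 -0.57587942 -0.11752352] [-0.001  0.003 -0.006  0.     0.004  0.001]
the job is handed in; nothing more can be done
None
```

Lid 2 was the free one. It is now standing open at about 1.7 rad, and I handed the job in at 13 s of the 51 s allowed.

- **Finding it:** I pressed the tails in the order lid 4, lid 3, lid 2. Lids 4 and 3 gave less than 1 mm at about 15 N, so I took them as locked. Lid 2 gave way at about 2 N. I did not test lid 1.
- **Opening it:** I rocked lid 2 to about 0.5 rad, then pushed its front edge up and back. It met its stop with a reaction of about 6 N.
- **Last checks:**
  - **Lid:** in the wrist picture taken while still pushing, its edge matched about 1.7 rad. After I withdrew, the scene picture showed it still upright.
  - **Loose things:** none looked moved in the last pictures. I judged that by eye and did not measure it.
  - **Arm:** clear of everything and at rest, with about 1 N of residual force.
- **Disagreements:** the first position fit left ±4–6 mm in x, which I put down to the gaps round the lids. The close-up overlay then agreed to within 1–2 mm, and no other check failed.

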